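Gauge a sample disc, then hold the chamber lid open at the angle that suits it

TASK

Press the yellow cap of the height gauge gently down until its foot sits firmly on the metal disc below, keep it there for about a second to take the reading, then let the foot spring back up. Then take the sample chamber's blue lid by its orange grip and swing it open for a colleague's loading tongs: to 60 degrees from closed if the gauged disc is the tall one (28 mm), or to 40 degrees if it is the low one (14 mm), within 5 degrees. The lid falls shut by itself, so finish while still holding it still there with the gripper and nothing else propping it; leave the discs and everything else on the bench where they are.

Things in the scene. Friction and masses are not known exactly. Their poses are not given: they have to be found in the camera images.
- chamber: Fixed open steel box, 160 x 160 x 110 mm high; origin: centre of its underside, z up. Its x axis points level from the front (lid grip) to the hinge, y runs along the hinge. It stands left or right (swapping with the gauge), yaw within 0.3 rad. A white quadrant beside its +y wall, centred on the hinge, has a blue tick at 40 and a red tick at 60 degrees.
- lid (a joint): Hinge of the blue lid, rad: 0 = closed and level, grows as the front edge rises, stop at 1.4 (80 degrees). No spring, little friction: the lid (0.26 to 0.44 kg, plate 166 x 168 x 8 mm) falls shut from any angle when let go. 40 degrees is 0.698, 60 degrees is 1.047.
- lid_hinge (a point): Point on the lid's hinge axis, at its middle: 80 mm behind the chamber's centre (chamber x = +80 mm), 110 mm above the bench. The axis runs along the chamber's y.
- lid_grip (a point): Centre of the lid's orange grip: a level barrel, 24 mm diameter, 36 mm long (along the hinge axis), on a 10 mm stem from the middle of the lid's front edge. Closed: 210 mm in front of the hinge axis, 4 mm above it (114 mm above the bench), 32 mm of bare stem behind it. Pinched from above by its flat ends it can turn between the fingers as the lid swings; the tool may stay upright.
- gauge: Fixed height gauge: steel base plate 150 x 100 x 10 mm with a column and arm at the rear (+x of the gauge), 125 mm high. Origin on the spindle's axis at the underside of the base, z up.
- gauge_anvil (a point): Point on top of the base plate right under the foot, where the gauged disc stands; 10 mm above the bench.
- gauge_foot (a joint): Slide of the gauge's foot, m: 0 = sprung fully up, grows as it goes down, stop at 0.045. A spring pushes it up: 2.2 N at the top, growing by 60 N/m. The foot's underside is 50 mm above the anvil at 0, so it meets the tall disc at 0.022 and the low disc at 0.036.
- gauge_cap (a point): Centre of the top face of the yellow cap on the spindle: a disc 34 mm in diameter and 12 mm thick, 176 mm above the bench when the foot is up; it moves down with the foot. Push it from above with closed fingers.
- disc_tall: Loose aluminium disc 40 mm in diameter, 28 mm high, 0.1 kg; origin at the centre of its underside. One of the two discs stands under the gauge's foot, the other on the rest; which is which varies.
- disc_low: Loose aluminium disc 40 mm in diameter, 14 mm high, 0.05 kg; origin at the centre of its underside.
- rest: Fixed grey plastic slab 80 x 80 x 10 mm on which the other disc stands; origin at the centre of its underside. Leave alone.
- jug: Loose open steel jug, 120 mm in diameter, 150 mm high; bystander, leave alone. Origin at the centre of its underside.
- reagent: Loose amber bottle, 70 mm in diameter, 150 mm high; bystander. Origin at the centre of its underside.
- jar: Loose white jar with a blue cap, 60 mm in diameter, 70 mm high; bystander. Origin at the centre of its underside.
- clamp_ring: Loose steel ring, 70 mm outside, 48 mm inside, 14 mm high; bystander. Origin at the centre of its underside.
- beaker: Loose glass beaker, 66 mm in diameter, 90 mm high; bystander. Origin at the centre of its underside.
- spatula: Loose spatula, 170 mm long, lying flat along its x axis; bystander.
Not all that is in view belongs to the job. What is shaped like the gauge but red is not meant.

How it is judged:
By the outcome, as a careful person would: the job done as asked, in the order asked, and still so for the second after the job is handed in, while the arm keeps its last pose, push and grip.
It also fails if it takes over 50 s, if anything falls off the work surface, if the arm or the gripper's body presses on something with over 40 N, if the wrist force passes 120 N, or if a joint passes its speed limit or range.

ROBOT

A 7-joint arm with a two-finger parallel gripper is mounted at the origin on the work surface. World frame = base frame: x ahead of the robot, y to its left, z up, the work surface at z = 0. Lengths are in m, angles in degrees, forces in N, time in s.
With the tool pointing down it reaches from about 0.4 to 0.9 m from the base axis. Payload 5.5 kg.
Tool frame: the origin (TCP) lies at the very end of the fingers, on their centre line; the grasp point (between the pads) lies 19 mm behind it; z points along the fingers, y is the line along which they close (so a half turn about z gives the same grasp; the last joint's range is limited). The gripper opens to 85 mm and grips with 20 to 120 N. Pads are 22 mm wide; open, the fingers measure 114 mm over their backs; the gripper's body (76 mm by 85 mm) begins 54 mm behind the grasp point. The pads swing forward as they close: fully open they stand 13 mm farther back than shut.
Start: joints at [-56.081, 28.699, -24.465, 88.831, 12.651, 65.22, -12.049], TCP at [0.21, 0.615, 0.231] pointing down, gripper open.
Joint ranges: [-164.97, 164.97], [-17.58, 116.51], [-87.97, 89.64], [11.32, 138.91], [-80.73, 260.73], [10.89, 115.49], [-147.41, 147.41]. Speed limits (degrees/s): [147.25, 147.25, 180, 180, 180, 180, 180].

INTERFACE

Orientations are given as [roll, pitch, yaw] about the fixed x, y, z axes, in that order (R = Rz(yaw) Ry(pitch) Rx(roll)).
In Python, from cell import observe, grab_frame, camera_info, close_job gives the robot as it stands.
- The arm moves only by the tool servo_tool, never from a script. Its argument "plan" is a list of rows, each a list of 7 numbers: the shift along the world's x, y, z in cm, then the turn, a rotation vector about the world's x, y, z in degrees, then the opening, from -1 (shut) to 1 (fully open), so that 0 is half open. In form: [[tx, ty, tz, wx, wy, wz, hand], ...]. A call has 1 to 20 rows; each row is the pose to reach, as a shift and turn from the pose commanded when the call began; what a row does not reach only later rows make up. A row lasts 1/10 s, in which the tool goes at most 50 mm and 8.59 degrees, less where a joint would pass 70% of its speed; a pose out of reach is approached as far as the arm can. A call with a gripper value outside its range is refused whole. The fingers move at their own pace and stop on an object; "force" is the grip in N (left out, the last holds). Time passes only in rows, so rows that repeat a pose let the fingers close. It gives the time, the measured TCP pose, the force, the opening and the grip force at its end, in the units of the state.
- observe(): the state, without advancing time (a new reading comes with each control period).
- grab_frame(name): name is "scene" or "top" or "wrist"; returns the picture (400x640x3 uint8, red, green, blue); there is no depth.
- camera_info(name): a dict with "fx", "fy", "cx", "cy" (pixels), "extrinsics" (4x4, takes a point from world to camera coordinates). Camera axes: x right, y up, looking along -z (the intrinsics and any distortion apply to the point x, -y, -z); pixel columns grow to the right and rows downward; lengths in m; the calibration is good to about 2 mm. A picture is of the moment at which its call begins: read the wrist's pose just before it. camera_info takes no time and is no camera call; for the wrist camera it gives the pose at the moment of the call.
- close_job(): hands the job in; it is judged then, once.
The state is a dict: "t": time; "joints": joint angles; "qvel": joint speeds; "joint_efforts": joint torques, N m; "ee_pos": TCP position; "tcp_rot": TCP orientation; "wrist_force": force on the tool from outside, world axes, zero at the start; "ft_torque": the same for the moment, N m; "width": finger opening in m; "grip_force": force on a finger pad.
Only numpy, scipy, OpenCV 4.12 (cv2) and the standard library are available. Lean on these libraries where they do the work, as an engineer would, in place of code of your own. Each camera call takes 0.05 s, during which the arm holds its last target. There are 200 camera calls.

## Working session

There is one attempt and no reset: what is moved stays moved. The work goes in short steps, Python scripts to look and compute and a tool call to move; the robot and the scene stay as the last step left them, time stands still between calls to the robot, and variables do not carry over. Pictures are saved under pics/ and viewed, at most 10 in all, crops included, and the job is handed in when it is done.

Besides the shell and the picture viewer there is one more tool, called after "Emit:" as name(argument=value, ...), one argument or row to a line, values as JSON. servo_tool: Moves the arm, as the interface text tells. Its arguments: {"type":"object","properties":{"plan":{"type":"array","items":{"type":"array","items":{"type":"number"}}},"force":{"type":"number"}},"required":["plan"]}

```bash
mkdir -p pics; python3 - <<'E'
from cell import *
import cv2
s=observe();print(s['t'],s['ee_pos'],s['tcp_rot'],s['width'])
for n in ('scene','top'):
    cv2.imwrite(f'pics/{n}0.png',grab_frame(n)[:,:,::-1]);c=camera_info(n);print(n,c)
E
```

```text
0.0 [0.20971392 0.61450085 0.23025129] [-1.79887293e+02 -2.35424507e-03  1.61166662e+02] 0.08512212856147593
scene {'fx': 362.5188542784289, 'fy': 362.5188542784289, 'cx': 320.54303920162835, 'cy': 199.90254288221084, 'extrinsics': array([[ 0.32714041,  0.94491922,  0.01033583, -0.20332803],
       [-0.51234818,  0.1681683 ,  0.84215127,  0.17054785],
       [ 0.79402676, -0.28079725,  0.53914229, -1.63396611],
       [ 0.        ,  0.        ,  0.        ,  1.        ]])}
top {'fx': 468.2083469421054, 'fy': 468.2083469421054, 'cx': 318.4602952312865, 'cy': 203.54521286273587, 'extrinsics': array([[ 0.01297858, -0.99985133, -0.01135258,  0.01031246],
       [ 0.98436989,  0.01078173,  0.17578301, -0.59116358],
       [-0.17563448, -0.01345655,  0.98436348, -1.52919347],
       [ 0.        ,  0.        ,  0.        ,  1.        ]])}
```

View pics/scene0.png

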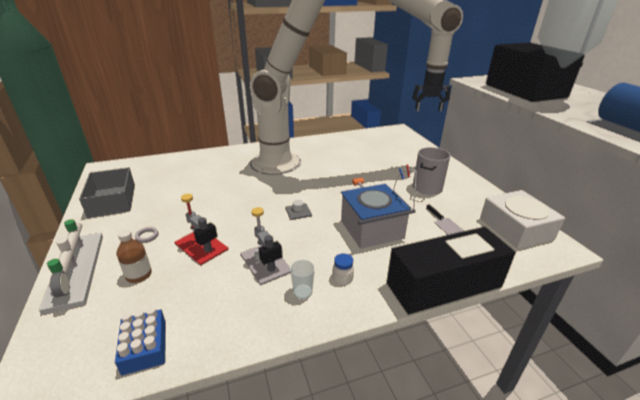

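View pics/top0.png

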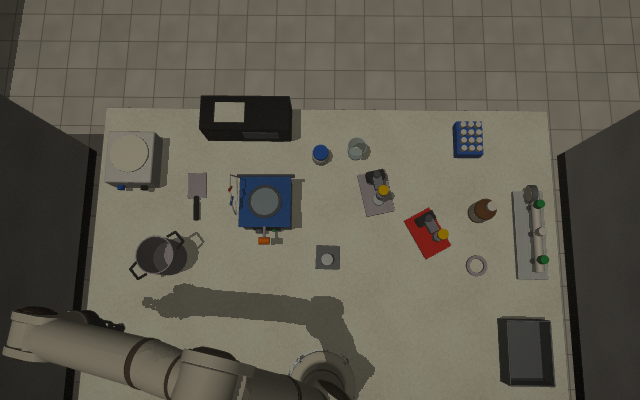

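The scene view shows the grey gauge (yellow cap near 258,212), a red decoy, and the chamber with its blue lid (orange grip at 358,182). In the top view the right cap is at (384,190), the decoy cap at (443,234), the grip at (264,240) and the rest at (327,258).

```bash
cat > h.py <<'E'
import numpy as np, cv2
from cell import *
def ray(n,u,v,c=None):
    c=c or camera_info(n);E=c['extrinsics'];R=E[:3,:3];o=-R.T@E[:3,3]
    return o,R.T@np.array([(u-c['cx'])/c['fx'],-(v-c['cy'])/c['fy'],-1.])
def onz(n,u,v,z,c=None):
    o,d=ray(n,u,v,c);return o+d*(z-o[2])/d[2]
def blobs(im,lo,hi,amin=8):
    m=cv2.inRange(cv2.cvtColor(im,cv2.COLOR_RGB2HSV),lo,hi)
    k,l,st,ce=cv2.connectedComponentsWithStats(m)
    return [(ce[i].round(1),st[i]) for i in range(1,k) if st[i][4]>=amin],l
E
python3 - <<'E'
from h import *
ims={n:cv2.imread(f'pics/{n}0.png')[:,:,::-1].copy() for n in('top','scene')}
t=ims['top']
for nm,lo,hi,z in(('yellow',(20,150,80),(32,255,255),.176),('orange',(3,170,90),(15,255,255),.114),('blue',(102,120,50),(120,255,255),.118)):
    for n in ims:
        b,l=blobs(ims[n],lo,hi)
        for c,s in b: print(nm,n,c,s,onz(n,*c,z).round(4))
        if nm=='blue' and n=='top':
            for i in range(1,l.max()+1):
                m=(l==i).astype(np.uint8)
                if m.sum()>800:
                    bx=cv2.boxPoints(cv2.minAreaRect(cv2.findNonZero(m)));print([ (p.round(1),onz('top',*p,.118).round(3)) for p in bx])
for u,v,z in((327,258,.01),(264,202,.118)): print(onz('top',u,v,z))
a=cv2.resize(ims['scene'][160:300,170:440],None,fx=2.9,fy=2.9,interpolation=cv2.INTER_CUBIC)
cv2.imwrite('pics/c1.png',a[:,:,::-1])
a=cv2.resize(ims['top'][150:290,210:410],None,fx=4,fy=4,interpolation=cv2.INTER_CUBIC)
cv2.imwrite('pics/c2.png',a[:,:,::-1])
E
```

```text
yellow top [383.  189.6] [378 185  11  10  87] [ 0.6154 -0.1852  0.176 ]
yellow top [442.8 233.6] [438 229  11  10  90] [ 0.4795 -0.3667  0.176 ]
yellow scene [186.5 197.5] [182 195  10   6  51] [ 0.4884 -0.3661  0.176 ]
yellow scene [257.3 211.7] [253 209  10   7  55] [ 0.6241 -0.1858  0.176 ]
orange top [263.1 240.1] [258 237  11   7  72] [0.4591 0.1924 0.114 ]
orange scene [357.2 180.7] [353 179  10   5  26] [0.4525 0.1929 0.114 ]
blue top [463.3 143.1] [455 122  28  33 223] [ 0.7871 -0.4589  0.118 ]
blue top [466.3 128.6] [464 127   6   5  13] [ 0.8373 -0.4708  0.118 ]
blue top [473.7 128.8] [471 127   6   5  12] [ 0.8368 -0.4953  0.118 ]
blue top [480.4 127.8] [479 126   3   4   8] [ 0.8405 -0.5176  0.118 ]
blue top [466.6 136.5] [464 134   6   6  15] [ 0.81   -0.4707  0.118 ]
blue top [473.7 136.2] [471 134   6   5  13] [ 0.8112 -0.4941  0.118 ]
blue top [474.4 144.4] [471 142   7   6  16] [ 0.783  -0.4951  0.118 ]
blue top [481.  143.6] [479 142   4   4   8] [ 0.786 -0.517  0.118]
blue top [320. 152.] [313 145  15  15 178] [0.7522 0.0137 0.118 ]
blue top [264.9 201.8] [ 239  1
[... 718 characters left out ...]
90   5   5  11] [-0.4095  0.9843  0.118 ]
blue scene [442.8  93.4] [441  90   4   8  21] [-0.3471  1.1035  0.118 ]
blue scene [290.4 119.8] [289 103   4  34 102] [-0.1894  0.125   0.118 ]
blue scene [374.5 202.9] [343 185  67  34 844] [0.6056 0.184  0.118 ]
blue scene [343.3 261.1] [335 254  18  15 215] [ 0.8241 -0.0108  0.118 ]
blue scene [144.9 352.3] [ 116  310   49   65 1124] [ 0.9413 -0.4668  0.118 ]
blue scene [144.5 323.5] [144 321   2   6   8] [ 0.8696 -0.4713  0.118 ]
blue scene [143.9 333.9] [143 331   3   6   9] [ 0.8963 -0.471   0.118 ]
blue scene [130.9 337. ] [130 334   3   6   8] [ 0.8959 -0.4949  0.118 ]
[ 0.41089393 -0.0134948   0.01      ]
[0.58245238 0.19312178 0.118     ]
```

View pics/c1.png

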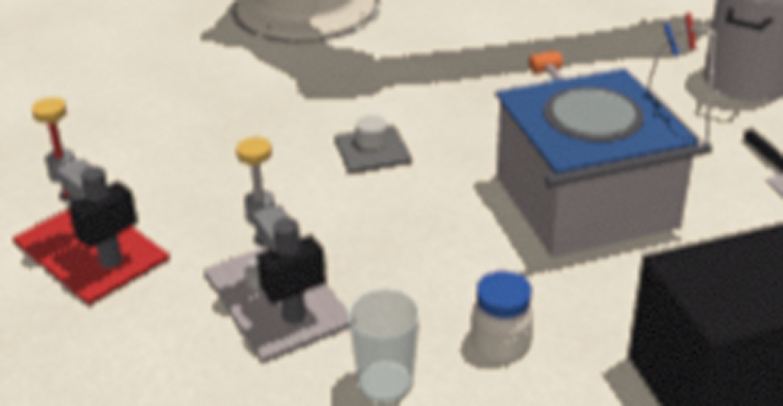

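View pics/c2.png

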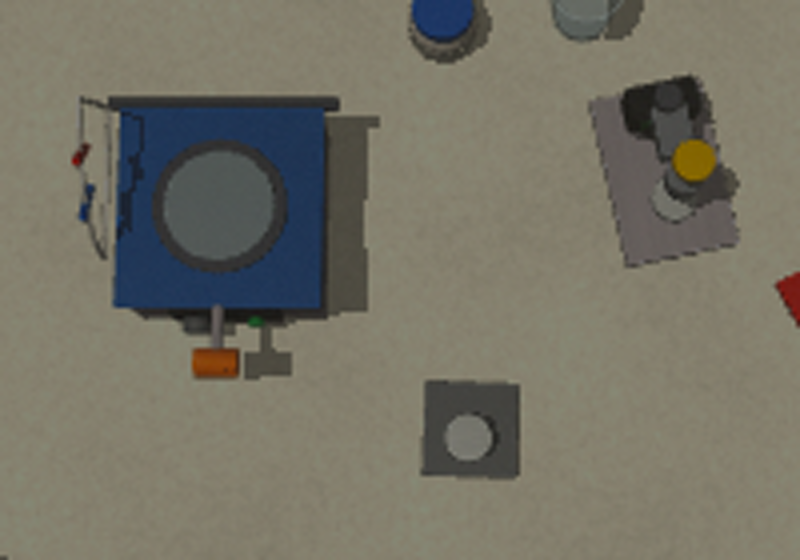

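The rest's disc looks upright but its height is unclear at this scale, so I'll read the height from the gauge itself. The chamber yaw is about 1° and the cap is near (0.617, -0.185).

Emit:
servo_tool(
  plan=[
    [5,-8,7,0,0,4,-1],
    [10,-18,7,0,0,8,-1],
    [15,-28,7,0,0,12,-1],
    [20,-38,7,0,0,16,-1],
    [25,-48,7,0,0,19,-1],
    [30,-58,7,0,0,19,-1],
    [35,-68,7,0,0,19,-1],
    [40.5,-80,7,0,0,19,-1],
    [40.5,-80,7,0,0,19,-1],
    [40.5,-80,7,0,0,19,-1],
    [40.5,-80,7,0,0,19,-1],
    [40.5,-80,7,0,0,19,-1],
    [40.5,-80,7,0,0,19,-1],
    [40.5,-80,7,0,0,19,-1],
    [40.5,-80,7,0,0,19,-1],
    [40.5,-80,7,0,0,19,-1],
    [40.5,-80,7,0,0,19,-1],
    [40.5,-80,7,0,0,19,-1],
    [40.5,-80,7,0,0,19,-1],
    [40.5,-80,7,0,0,19,-1],
  ],
)

```text
t: 2.1
ee_pos: [0.6144, -0.1875, 0.3]
tcp_rot: [-180.0, -0.1, 179.9]
wrist_force: [-1.0, 0.4, -0.0]
width: -0.0
grip_force: 0.0
```

```bash
python3 - <<'E'
from h import *
s=observe();print(s['t'],s['ee_pos'],s['tcp_rot'],s['width'],s['joints'],s['wrist_force'],np.abs(s['qvel']).max())
c=camera_info('wrist');w=grab_frame('wrist');cv2.imwrite('pics/w1.png',w[:,:,::-1])
for cc,st in blobs(w,(18,120,60),(34,255,255),30)[0]: print(cc,st,onz('wrist',*cc,.176,c))
E
```

```text
2.1 [ 0.61440639 -0.18750987  0.30001227] [-1.79978127e+02 -1.12436921e-01  1.79914473e+02] -5.225429773476318e-06 [ 13.74708877  22.95173492   1.09646616  86.03170307  -0.39939274
  71.12398882 104.80120407] [-0.95748614  0.38415112 -0.03184079] 2.912982728897161
[102.5  40.8] [  80   19   48   45 1595] [ 0.48072171 -0.36434309  0.176     ]
[317.7 195.4] [301 179  34  33 888] [ 0.61495894 -0.18613281  0.176     ]
```

View pics/w1.png

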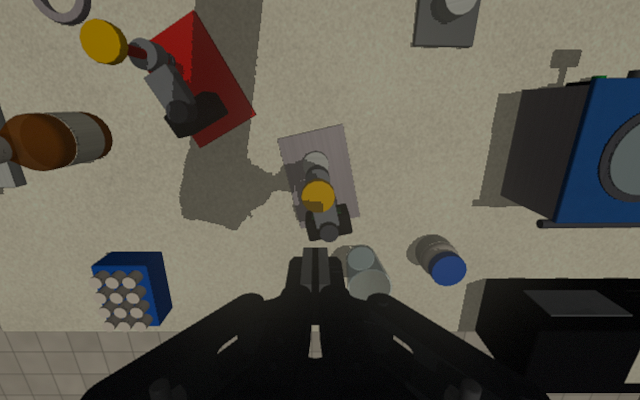

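The wrist view shows the cap at (318,195), which puts it at (0.615, -0.186). The tool is already within 2 mm of being right above it.

Emit:
servo_tool(
  plan=[
    [0,0.1,-4,0,0,0,-1],
    [0,0.1,-8,0,0,0,-1],
    [0,0.1,-11,0,0,0,-1],
    [0,0.1,-12,0,0,0,-1],
    [0,0.1,-12.5,0,0,0,-1],
    [0,0.1,-13,0,0,0,-1],
    [0,0.1,-13.5,0,0,0,-1],
    [0,0.1,-14,0,0,0,-1],
    [0,0.1,-14.2,0,0,0,-1],
    [0,0.1,-14.2,0,0,0,-1],
  ],
)

```text
t: 3.15
ee_pos: [0.6159, -0.1837, 0.1599]
tcp_rot: [-180.0, 0.1, -179.8]
wrist_force: [1.5, 1.8, 2.4]
width: -0.0001
grip_force: 1.6
```

Emit:
servo_tool(
  plan=[
    [0,0,-0.2,0,0,0,-1],
    [0,0,-0.4,0,0,0,-1],
    [0,0,-0.6,0,0,0,-1],
    [0,0,-0.6,0,0,0,-1],
  ],
)

```text
t: 3.55
ee_pos: [0.6151, -0.1841, 0.1532]
tcp_rot: [-180.0, 0.0, -179.8]
wrist_force: [1.7, 1.7, 3.4]
width: 0.0
grip_force: 1.8
```

Emit:
servo_tool(
  plan=[
    [0,0,-0.15,0,0,0,-1],
    [0,0,-0.3,0,0,0,-1],
    [0,0,-0.3,0,0,0,-1],
  ],
)

```text
t: 3.85
ee_pos: [0.615, -0.184, 0.1502]
tcp_rot: [-180.0, 0.0, -179.8]
wrist_force: [2.1, -0.2, 4.1]
width: -0.0
grip_force: 1.9
```

No stop at the tall height, so this looks like the low disc. I'll keep going down.

Emit:
servo_tool(
  plan=[
    [0,0,-0.3,0,0,0,-1],
    [0,0,-0.6,0,0,0,-1],
    [0,0,-0.8,0,0,0,-1],
    [0,0,-0.9,0,0,0,-1],
    [0,0,-0.9,0,0,0,-1],
  ],
)

```text
t: 4.35
ee_pos: [0.6149, -0.1841, 0.1412]
tcp_rot: [-180.0, 0.0, -179.8]
wrist_force: [2.5, 0.3, 4.2]
width: 0.0004
grip_force: 2.2
```

Emit:
servo_tool(
  plan=[
    [0,0,-0.1,0,0,0,-1],
    [0,0,-0.2,0,0,0,-1],
    [0,0,-0.2,0,0,0,-1],
  ],
)

```text
t: 4.65
ee_pos: [0.615, -0.184, 0.1401]
tcp_rot: [-180.0, 0.0, -179.8]
wrist_force: [1.2, 1.4, 9.2]
width: -0.0002
grip_force: 4.3
```

Force rose from 4 N to 9 N at z = 0.140: that is the low disc, so the target is 40°. I'll press slightly firmer, hold for 1.2 s, then release.

Emit:
servo_tool(
  plan=[
    [0,0,-0.1,0,0,0,-1],
    [0,0,-0.1,0,0,0,-1],
    [0,0,-0.1,0,0,0,-1],
    [0,0,-0.1,0,0,0,-1],
    [0,0,-0.1,0,0,0,-1],
    [0,0,-0.1,0,0,0,-1],
    [0,0,-0.1,0,0,0,-1],
    [0,0,-0.1,0,0,0,-1],
    [0,0,-0.1,0,0,0,-1],
    [0,0,-0.1,0,0,0,-1],
    [0,0,-0.1,0,0,0,-1],
    [0,0,-0.1,0,0,0,-1],
  ],
)

```text
t: 5.85
ee_pos: [0.615, -0.1841, 0.1401]
tcp_rot: [-180.0, 0.0, -179.8]
wrist_force: [-1.0, 0.3, 13.1]
width: -0.0002
grip_force: 6.9
```

Emit:
servo_tool(
  plan=[
    [0,0,0.8,0,0,0,-1],
    [0,0,1.6,0,0,0,-1],
    [0,0,2.4,0,0,0,-1],
    [0,0,3.2,0,0,0,-1],
    [0,0,4,0,0,0,-1],
    [0,0,6,0,0,0,-1],
    [0,0,10,0,0,0,-1],
    [0,0,12,0,0,0,-1],
    [0,0,12,0,0,0,-1],
  ],
)

```text
t: 6.75
ee_pos: [0.6159, -0.1842, 0.2617]
tcp_rot: [-179.9, 0.2, -179.8]
wrist_force: [-0.3, -0.3, -0.6]
width: 0.0
grip_force: 0.0
```

Emit:
servo_tool(
  plan=[
    [-2,4.5,0,0,0,0,1],
    [-4,9,0,0,0,0,1],
    [-6,13.5,0,0,0,0,1],
    [-8,18,0,0,0,0,1],
    [-10,22.5,0,0,0,0,1],
    [-12,27,0,0,0,0,1],
    [-14,32,0,0,0,0,1],
    [-16,37.5,0,0,0,1,1],
    [-16,37.5,0,0,0,1,1],
    [-16,37.5,0,0,0,1,1],
    [-16,37.5,0,0,0,1,1],
  ],
)

```text
t: 7.85
ee_pos: [0.4546, 0.1894, 0.2573]
tcp_rot: [-179.9, -0.1, -178.9]
wrist_force: [-0.1, -0.4, -1.0]
width: 0.0853
grip_force: 0.0
```

```bash
python3 - <<'E'
from h import *
s=observe();print(s['t'],s['ee_pos'],s['tcp_rot'],s['width'],s['joints'],s['wrist_force'])
c=camera_info('wrist');w=grab_frame('wrist');cv2.imwrite('pics/w2.png',w[:,:,::-1])
b,l=blobs(w,(3,150,60),(15,255,255),30)
for cc,st in b: print(cc,st,onz('wrist',*cc,.114,c))
i=1+int(np.argmax([st[4] for _,st in b]));ids=[k for k in range(1,l.max()+1) if (l==k).sum()>=30]
m=max(ids,key=lambda k:(l==k).sum())
bx=cv2.boxPoints(cv2.minAreaRect(cv2.findNonZero((l==m).astype(np.uint8))))
for p in bx: print(p,onz('wrist',*p,.114,c).round(4))
t=grab_frame('top');b=blobs(t,(20,150,80),(32,255,255))[0];print([x[0] for x in b])
E
```

```text
7.85 [0.45464003 0.1894314  0.25733999] [-1.79899256e+02 -1.09888297e-01 -1.78896902e+02] 0.08534086597247956 [-14.7488672    9.71892038 -12.29292326 109.49623894   2.40045229
  61.16767692  63.06925934] [-0.10068893 -0.36961318 -1.03322814]
[317.3 194. ] [300 184  35  21 715] [0.4597116  0.19047648 0.114     ]
[300. 184.] [0.4492 0.1723 0.114 ]
[334. 184.] [0.4485 0.2075 0.114 ]
[334. 204.] [0.4705 0.2085 0.114 ]
[300. 204.] [0.4712 0.1723 0.114 ]
[array([383. , 189.7]), array([442.8, 233.6])]
```

View pics/w2.png

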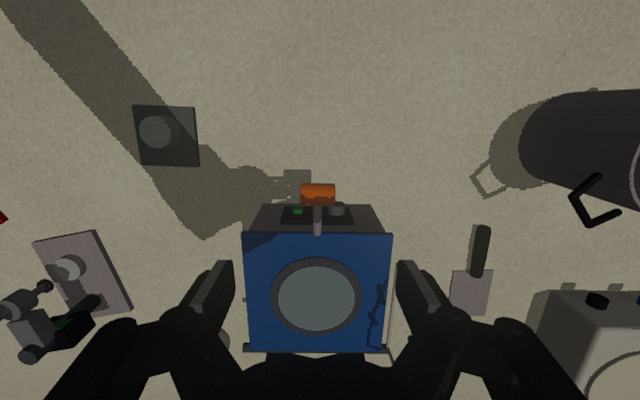

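The wrist view shows the orange grip at (317,194), which puts it at (0.4597, 0.1905), aligned with the jaws. I'm going down and pinching its ends.

Emit:
servo_tool(
  plan=[
    [0.5,0.1,-4,0,0,0,1],
    [0.5,0.1,-8,0,0,0,1],
    [0.5,0.1,-11,0,0,0,1],
    [0.5,0.1,-13,0,0,0,1],
    [0.5,0.1,-15,0,0,0,1],
    [0.5,0.1,-16.7,0,0,0,1],
    [0.5,0.1,-16.7,0,0,0,1],
    [0.5,0.1,-16.7,0,0,0,1],
  ],
)

```text
t: 8.75
ee_pos: [0.4603, 0.1907, 0.0912]
tcp_rot: [-180.0, -0.0, -179.0]
wrist_force: [1.0, 1.0, -0.2]
width: 0.0851
grip_force: 0.0
```

Emit:
servo_tool(
  force=40,
  plan=[
    [0,0,0,0,0,0,-0.3],
    [0,0,0,0,0,0,-0.6],
    [0,0,0,0,0,0,-1],
    [0,0,0,0,0,0,-1],
    [0,0,0,0,0,0,-1],
    [0,0,0,0,0,0,-1],
    [0,0,0,0,0,0,-1],
  ],
)

```text
t: 9.45
ee_pos: [0.4603, 0.1919, 0.0922]
tcp_rot: [-180.0, 0.1, -178.9]
wrist_force: [-0.2, -1.5, 6.4]
width: 0.0352
grip_force: 40.1
```

```bash
python3 - <<'E'
from h import *
s=observe();print(s['t'],s['ee_pos'],s['tcp_rot'],s['width'],s['grip_force'],s['wrist_force'])
p=np.array([s['ee_pos'][0],s['ee_pos'][2]]);r=np.hypot(.21,.004);a0=np.arctan2(.004,.21)
for a in range(0,41,4):
    q=np.radians(a)+a0
    print(a,round(100*(.21-r*np.cos(q)),2),round(100*(r*np.sin(q)-.004),2))
E
```

```text
9.45 [0.46032846 0.1918576  0.09222085] [-1.79980123e+02  5.61047932e-02 -1.78862437e+02] 0.03523901922533604 40.05219519138336 [-0.24037863 -1.51926717  6.42178452]
0 0.0 0.0
4 0.08 1.46
8 0.26 2.92
12 0.54 4.36
16 0.92 5.77
20 1.4 7.16
24 1.98 8.51
28 2.65 9.81
32 3.4 11.07
36 4.25 12.27
40 5.17 13.4
```

Emit:
servo_tool(
  plan=[
    [0,0,0.7,0,0,0,-1],
    [0.1,0,1.5,0,0,0,-1],
    [0.2,0,2.2,0,0,0,-1],
    [0.3,0,2.9,0,0,0,-1],
    [0.4,0,3.6,0,0,0,-1],
    [0.5,0,4.4,0,0,0,-1],
    [0.7,0,5.1,0,0,0,-1],
    [0.9,0,5.8,0,0,0,-1],
    [0.9,0,5.8,0,0,0,-1],
  ],
)

```text
t: 10.35
ee_pos: [0.4692, 0.1919, 0.1501]
tcp_rot: [-180.0, 0.0, -178.9]
wrist_force: [2.1, -2.7, -3.5]
width: 0.0354
grip_force: 40.5
```

```bash
python3 - <<'E'
from h import *
s=observe();print(s['t'],s['ee_pos'],s['width'],s['grip_force'],s['wrist_force'])
t=grab_frame('top');sc=grab_frame('scene')
a=np.hstack([cv2.resize(t[130:280,190:340],(400,400)),cv2.resize(sc[140:260,320:440],(400,400))])
cv2.imwrite('pics/l1.png',a[:,:,::-1])
E
```

```text
10.35 [0.46916792 0.19194854 0.15012892] 0.035446429096314146 40.460718870162964 [ 2.06328652 -2.71469474 -3.48896009]
```

View pics/l1.png

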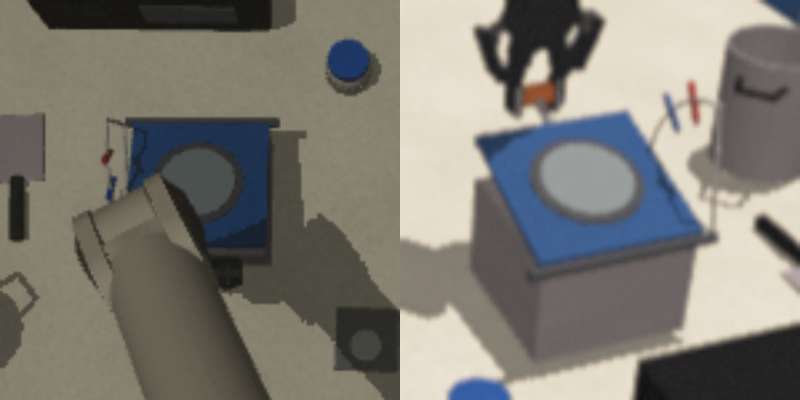

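The lid is following and the grip is held, with the lid at about 16°. I'm going on to 40°.

Emit:
servo_tool(
  plan=[
    [0.2,0,0.7,0,0,0,-1],
    [0.5,0,1.4,0,0,0,-1],
    [0.8,0,2.1,0,0,0,-1],
    [1.1,0,2.7,0,0,0,-1],
    [1.4,0,3.4,0,0,0,-1],
    [1.7,0,4.0,0,0,0,-1],
    [2.1,0,4.7,0,0,0,-1],
    [2.5,0,5.3,0,0,0,-1],
    [2.9,0,5.9,0,0,0,-1],
    [3.3,0,6.5,0,0,0,-1],
    [3.8,0,7.1,0,0,0,-1],
    [4.2,0.1,7.6,0,0,0,-1],
    [4.2,0.1,7.6,0,0,0,-1],
    [4.2,0.1,7.6,0,0,0,-1],
    [4.2,0.1,7.6,0,0,0,-1],
  ],
)

```text
t: 11.95
ee_pos: [0.5111, 0.1923, 0.2256]
tcp_rot: [-179.9, -0.0, -178.9]
wrist_force: [-1.6, -5.2, 0.0]
width: 0.0356
grip_force: 40.6
```

```bash
python3 - <<'E'
from h import *
s=observe();print(s['t'],s['ee_pos'],s['width'],s['grip_force'],s['wrist_force'],np.abs(s['qvel']).max())
c=camera_info('wrist');w=grab_frame('wrist');sc=grab_frame('scene')
# grip seen by scene camera: intersect with the swing plane y=.1915
b=blobs(sc,(3,150,70),(15,255,255),8)[0]
for cc,st in b:
    if 300<cc[0]<450 and cc[1]<260:
        o,d=ray('scene',*cc);p=o+d*(.1915-o[1])/d[1];print(cc,st,p,np.degrees(np.arctan2(p[2]-.11,.6695-p[0])-np.arctan2(.004,.21)),np.hypot(p[2]-.11,.6695-p[0]))
p=s['ee_pos'];z=p[2]-.0922+.114;x=p[0]-.4603+.4597
print('kin',np.degrees(np.arctan2(z-.11,.6695-x)-.019),np.hypot(z-.11,.6695-x))
a=np.hstack([cv2.resize(w,(480,300)),cv2.resize(sc[130:250,320:440],(300,300))])
cv2.imwrite('pics/l2.png',a[:,:,::-1])
E
```

```text
11.95 [0.51109773 0.1923156  0.22564174] 0.03563012727903792 40.58354616165161 [-1.61184096 -5.17256466  0.02846008] 0.16226790955032933
[369.4 152.2] [365 149   9   7  45] [0.52645055 0.1915     0.25632835] 44.55796526087878 0.20463413811713693
kin 39.75155227823574 0.210171253937149
```

View pics/l2.png

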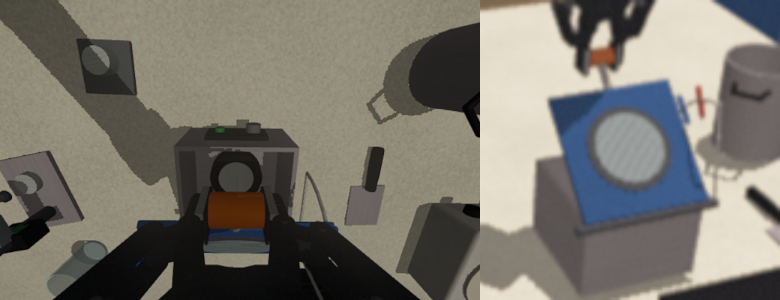

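Kinematics give 39.8°. The scene ray onto the swing plane is poorly conditioned, so I'll cross-check by projection, correcting with the residual from the closed position.

```bash
python3 - <<'E'
from h import *
c=camera_info('scene');E=c['extrinsics']
def pr(a):
    q=np.radians(a)+.019;r=.21004
    p=E[:3,:3]@[.6695-r*np.cos(q),.1915,.11+r*np.sin(q)]+E[:3,3]
    return np.array([c['cx']+c['fx']*p[0]/-p[2],c['cy']-c['fy']*p[1]/-p[2]])
off=np.array([357.2,180.7])-pr(0);print(off)
for a in range(34,50,2): print(a,(pr(a)+off).round(1),'seen 369.4 152.2')
E
```

```text
[-0.45125874 -1.00330994]
34 [364.4 154.8] seen 369.4 152.2
36 [365.1 153.7] seen 369.4 152.2
38 [365.9 152.6] seen 369.4 152.2
40 [366.6 151.6] seen 369.4 152.2
42 [367.4 150.7] seen 369.4 152.2
44 [368.3 149.8] seen 369.4 152.2
46 [369.2 149. ] seen 369.4 152.2
48 [370.1 148.3] seen 369.4 152.2
```

The image row matches about 39°, and a finger hiding one side of the grip explains the column offset. The radius from the tool position is 0.2102 m, as expected, so the lid is within tolerance. Handing in.

```bash
python3 -c "
from cell import *
print(close_job())"
```

```text
the job is handed in; nothing more can be done
None
```

The gauge's foot met the low (14 mm) disc and was held there for over a second before springing back; the lid is now held still at about 40° by its orange grip, and the job is handed in.

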